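# Ready the syringe pump: open the clamp and run the pusher back

### The job

Make the syringe pump ready for its next syringe: push the clamp arm that lies across the empty cradle right open, as far as it goes, and press the release button on top of the pusher block, keep it held down while you push the block away from the cradle all the way to its end stop, then let the button come up so that the block is locked there. Leave the vials, the filled syringe and everything else on and around the pump where they are.

Things in the scene. Friction and masses are not known exactly. Their poses are not given: they have to be found in the camera images.
- pump: Syringe pump: white case 170 x 320 x 80 mm (x, y, z) that stands firm on the bench. Origin: centre of its underside, z up. -x: panel side with display and keys, facing the robot when not turned. y: its long axis; syringe cradle at the +y end, end stop at the -y end. On its top a dark deck, 84 mm above the bench; guide rods at x = +-26 mm and lead screw at x = 0 run along y, top at 113 mm.
- end_stop (a point): End stop of the pusher block: centre of the upright face (towards +y) of the grey bearing block at the pump's -y end (y = -133 mm). The bearing block is 84 x 22 mm (x, y), its top 134 mm above the bench.
- cradle (a point): Middle of the empty black V cradle, 44 mm long (y), at pump y = 110 mm, 96 mm above the bench. Between it and the pusher block stands a grey forked bracket (pump y = 52 to 64 mm, top 122 mm above the bench).
- pusher (a joint): Slide of the pusher block in m: 0 = nearest the cradle (block centre at pump y = +22 mm), growing towards -y, 0.133 = against the end stop (centre at y = -111 mm). A half-nut locks it to the lead screw unless the release button is down, and locks again at the next thread (6 mm apart) when the button comes up. Button down, it slides easily (1 to 2 N). Starts at 0.005 to 0.050.
- pusher_top (a point): On the pusher block, an aluminium block 76 x 44 mm (x, y): point of its top face (132 mm above the bench) under the button's centre, which is 6 mm to +y of the block's centre. To -y an upright rib (finger rest) crosses the block: 60 mm long, 10 mm thick, near face 18 mm from the button's centre, top 148 mm above the bench. A fingertip holding the button can push against it.
- button_top (a point): Centre of the top of the release button on the pusher block: black, round, 22 mm in diameter, pressed straight down. Its top is 145 mm above the bench when up: 13 mm proud of the block, 4 mm proud when fully down.
- release (a joint): Travel of the release button in m: 0 = up (nut engaged), 0.009 = fully down. The block is free from 0.005 on. It takes about 3 N to start and 6 N fully down, and springs up when let go. It may stand up to 5 mm down at first, while the nut rides on the crest of a thread.
- clamp (a joint): Turn of the clamp arm about its upright post in rad: 0 = square across the cradle (arm points to the pump's -x), growing as its tip swings round towards the pump's +y end; 1.57 = arm points along +y, 1.65 = its stop. It turns stiffly (0.04 N m) and stays where it is left. Starts at 0 to 0.30.
- clamp_hinge (a point): Axis of the clamp at the top of its hub, 140 mm above the bench, at pump x = 38, y = 110 mm. The arm is a flat aluminium bar 13 mm wide, 131 to 139 mm above the bench.
- clamp_knob (a point): Centre of the top of the black upright knob at the clamp's tip: 14 mm in diameter, 78 mm from the clamp's axis, top 160 mm above the bench, standing 21 mm above the arm. It moves with the clamp.
- vial_a_mid (a point): Middle of a capped amber vial, 27 mm in diameter, 60 mm high, standing on the bench in front of the pump. Leave alone.
- vial_b_mid (a point): Middle of a second such vial beside it. Leave alone.
- vial_c_mid (a point): Middle of a small amber vial, 17 mm in diameter, 46 mm high, standing on the pump's case behind the guide rods (foot 80 mm above the bench, its centre about 68 mm behind the lead screw). Leave alone.
- syringe_mid (a point): Middle of the filled glass syringe, 185 mm long, 30 mm high, lying on the papers to the right. Leave alone.
- carton: Yellow carton, 45 x 170 x 35 mm, origin at the centre of its underside, on the left. Leave alone.
- pen: Dark pen, 130 mm long, lying on the right; origin at the centre of its underside. Leave alone.
- wash_bottle: Clear closed bottle, 68 mm in diameter, 165 mm high, origin at the centre of its foot, on the left. Leave alone.
- beaker: Glass beaker, 68 mm in diameter, 85 mm high, origin at the centre of its foot, on the right. Leave alone.

How it is judged:
By the outcome, as a careful person would: the job done as asked, in the order asked, and still so for the second after the job is handed in, with the robot touching nothing.
It also fails if it takes over 45 s, if anything falls off the work surface, if the arm or the gripper's body presses on something with over 40 N, if the wrist force passes 120 N, or if a joint passes its speed limit or range.

### The arm

A 6-joint arm with a two-finger parallel gripper is mounted at the origin on the work surface. World frame = base frame: x ahead of the robot, y to its left, z up, the work surface at z = 0. Lengths are in m, angles in degrees, forces in N, time in s.
With the tool pointing down it reaches from about 0.25 to 0.725 m from the base axis. Payload 9.7 kg.
Tool frame: the origin (TCP) lies between the finger pads; the fingertips stand 19 mm ahead of it and the grasp point (between the pads) is the TCP; z points along the fingers, y is the line along which they close (so a half turn about z gives the same grasp; the last joint's range is limited). The gripper opens to 85 mm and grips with 20 to 120 N. Pads are 22 mm wide; open, the fingers measure 114 mm over their backs; the gripper's body (76 mm by 85 mm) begins 54 mm behind the grasp point. The pads swing forward as they close: fully open they stand 13 mm farther back than shut.
Start: joints at [74.714, 4.979, 10.078, 95.1, 0, 90], TCP at [0.145, 0.531, 0.25] pointing down, gripper open.
Joint ranges: [-179.16, 179.16], [-48.56, 103.87], [-65.8, 70.77], [-126.05, 130.52], [-82.76, 87.17], [-180, 180]. Speed limits (degrees/s): [127.2, 127.2, 147.25, 180, 180, 180].

### API

Orientations are given as [roll, pitch, yaw] about the fixed x, y, z axes, in that order (R = Rz(yaw) Ry(pitch) Rx(roll)).
In Python, from workcell import telemetry, camera, calibration, workorder gives the robot as it stands.
- The arm moves only by the tool play_rows, never from a script. Its argument "increments" is a list of rows, each a list of 3 entries, a list of its own where there are three numbers: the shift along the tool's x, y, z in mm, then the turn, a rotation vector about the tool's x, y, z in degrees, then the closure, from 0 (fully open) to 1 (shut). In form: [[[x, y, z], [ax, ay, az], jaw], ...]. A call has 1 to 20 rows; each row is the pose to reach, as a shift and turn from the pose commanded when the call began, along the tool's axes at that moment; what a row does not reach only later rows make up. A row lasts 1/10 s, in which the tool goes at most 50 mm and 8.59 degrees, less where a joint would pass 70% of its speed; a pose out of reach is approached as far as the arm can. A call with a gripper value outside its range is refused whole. The fingers move at their own pace and stop on an object; "grip_force" is the grip in N (left out, the last holds). Time passes only in rows, so rows that repeat a pose let the fingers close. It gives the time, the measured TCP pose, the force, the opening and the grip force at its end, in the units of the state.
- telemetry.get_obs(): the state, without advancing time (a new reading comes with each control period).
- camera(name): name is "scene" or "top"; returns (picture, depth): 420x560x3 uint8, red, green, blue; 420x560 float32, m along the optical axis (not along the pixel's ray), 0 where there is no reading.
- calibration(name): a dict with "vertical_fov" (degrees; the focal length in pixels is half the picture's height over the tangent of half this angle, whatever the lens; pixels are square), "cx", "cy" (the principal point, pixels), "rvec" (rotation vector, rad) and "tvec" (3), from world to camera coordinates, as OpenCV has them. Camera axes: x right, y down, z forward; pixel columns grow to the right and rows downward; lengths in m; the calibration is good to about 2 mm. A picture is of the moment at which its call begins. calibration takes no time and is no camera call.
- workorder.job_done(): hands the job in; it is judged then, once.
The state is a dict: "time": time; "q": joint angles; "qd": joint speeds; "joint_efforts": joint torques, N m; "ee_pos": TCP position; "tcp_rot": TCP orientation; "wrist_force": force on the tool from outside, world axes, zero at the start; "torque": the same for the moment, N m; "opening": finger opening in m; "grasp_force": force on a finger pad.
Only numpy, scipy, OpenCV 4.12 (cv2) and the standard library are available. Lean on these libraries where they do the work, as an engineer would, in place of code of your own. Each camera call takes 0.05 s, during which the arm holds its last target. There are 200 camera calls.

## Working session

There is one attempt and no reset: what is moved stays moved. The work goes in short steps, Python scripts to look and compute and a tool call to move; the robot and the scene stay as the last step left them, time stands still between calls to the robot, and variables do not carry over. Pictures are saved under pics/ and viewed, at most 10 in all, crops included, and the job is handed in when it is done.

Besides the shell and the picture viewer there is one more tool, called after "Request:" as name(argument=value, ...) on one line, values as JSON. play_rows: Moves the arm, as the interface text tells. Its arguments: {"type":"object","properties":{"increments":{"type":"array"},"grip_force":{"type":"number"}},"required":["increments"]}

```bash
mkdir -p pics; cat > h.py <<'E'
import numpy as np, cv2
from workcell import telemetry, camera, calibration, workorder
def cal(n):
    c=calibration(n); f=210/np.tan(np.radians(c["vertical_fov"])/2)
    R=cv2.Rodrigues(np.array(c["rvec"],float))[0]; return f,c["cx"],c["cy"],R,np.array(c["tvec"],float).ravel(),c
def ray(n,u,v,z):
    "world point on pixel ray at height z"
    f,cx,cy,R,t,_=cal(n); d=R.T@np.array([(u-cx)/f,(v-cy)/f,1]); o=-R.T@t
    return o+d*(z-o[2])/d[2]
def proj(n,p):
    f,cx,cy,R,t,_=cal(n); q=R@np.array(p)+t; return q[0]/q[2]*f+cx,q[1]/q[2]*f+cy
def shot(n):
    im,d=camera(n); return cv2.cvtColor(im,cv2.COLOR_RGB2BGR),d
E
python3 - <<'E'
from h import *
for n in("scene","top"):
    im,d=shot(n); cv2.imwrite(f"pics/{n}0.png",im); np.save(n+"0.npy",d); print(cal(n)[5])
o=telemetry.get_obs();print(o)
E
```

```text
{'vertical_fov': 55.13183475547775, 'cx': 276.8108190677912, 'cy': 213.1615834888682, 'rvec': array([ 1.67086797,  1.74309173, -0.80500611]), 'tvec': array([ 0.02267454, -0.24000345,  1.42876515])}
{'vertical_fov': 48.42017587605528, 'cx': 285.04806321222657, 'cy': 203.58226930521263, 'rvec': array([ 2.21039991, -2.18293706,  0.08564661]), 'tvec': array([-0.00636912,  0.51341612,  1.24063508])}
{'time': 0.1, 'q': array([7.47132642e+01, 5.00894573e+00, 1.00381750e+01, 9.51009059e+01,
       4.71946462e-05, 8.99970515e+01]), 'qd': array([ 0.06011152,  0.04140349,  0.14538842, -0.00779427,  0.01313247,
        0.08113992]), 'joint_efforts': array([ 7.00248202e-04, -5.21559906e+01,  4.65655947e+01,  1.60429295e-02,
        1.37697700e-05,  1.68946082e-05]), 'ee_pos': array([0.14495552, 0.53035134, 0.24963706]), 'tcp_rot': array([-1.79928323e+02, -5.08831487e-05,  1.64716213e+02]), 'wrist_force': array([0.38189346, 0.21647891, 0.29893708]), 'torque': array([-0.00688546,  0.02681622,  0.00404169]), 'grasp_force': 0.0, 'opening': 0.08549579323439178}
```

View pics/top0.png

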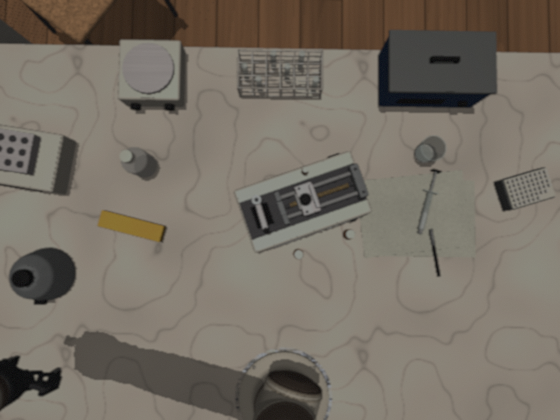

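View pics/scene0.png

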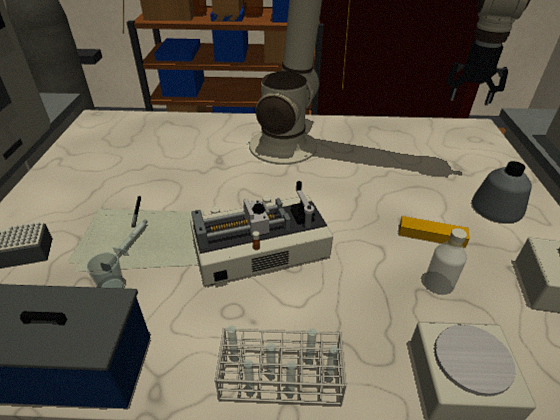

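The top view shows the pump at about (303,200), cradle at the left end, button near (306,200) and clamp near (262,210). I'll enlarge both views.

```bash
python3 - <<'E'
from h import *
a=cv2.imread("pics/top0.png")[140:260,225:385]; cv2.imwrite("pics/top0c.png",cv2.resize(a,None,fx=5,fy=5,interpolation=cv2.INTER_CUBIC))
a=cv2.imread("pics/scene0.png")[175:290,185:340]; cv2.imwrite("pics/scene0c.png",cv2.resize(a,None,fx=5,fy=5,interpolation=cv2.INTER_CUBIC))
E
```

```text
(no output)
```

View pics/top0c.png

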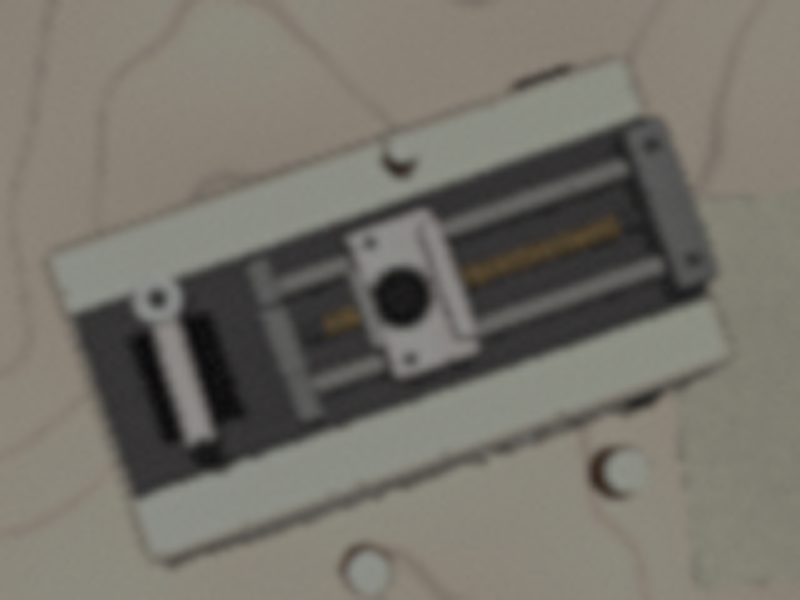

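View pics/scene0c.png

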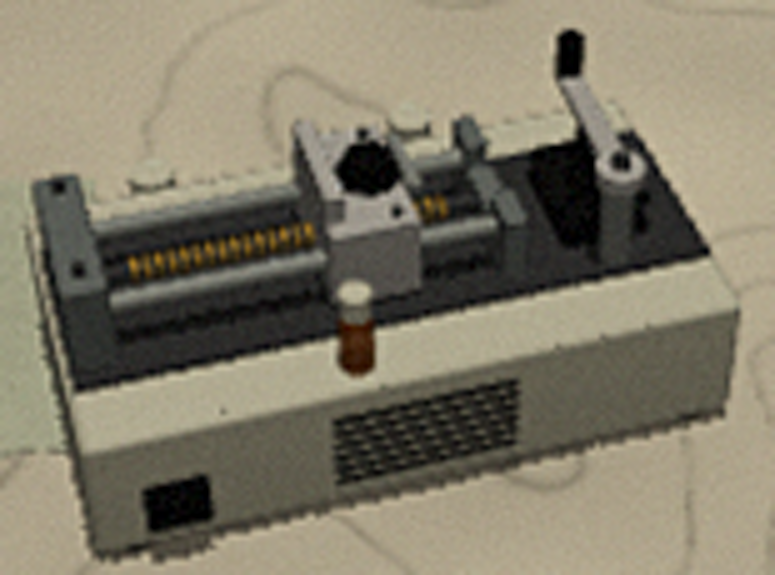

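The enlarged top crop shows the hinge at (157,300), knob at about (206,450), button at (402,295), and case corners at (50,258), (627,58), (730,355) and (160,560). The scene crop shows the button at (367,167), the knob top at (570,38) and the hub at (620,160). I'll fit the pump pose from these.

```bash
python3 - <<'E'
from h import *
from scipy.optimize import least_squares
def fp(n,u,v): 
    a=(225,140) if n=="top" else (185,175); return (u+.5)/5-.5+a[0],(v+.5)/5-.5+a[1]
P=lambda n,u,v,z: ray(n,*fp(n,u,v),z)
obs=[("top",50,258,(.085,.16,.08)),("top",627,58,(.085,-.16,.08)),("top",730,355,(-.085,-.16,.08)),("top",160,560,(-.085,.16,.08)),("top",157,300,(.038,.11,.14)),
("scene",620,160,(.038,.11,.14)),("scene",738,308,(.085,.16,.08)),("scene",80,455,(.085,-.16,.08))]
def W(x,p): c,s=np.cos(x[2]),np.sin(x[2]); return np.array([x[0]+c*p[0]-s*p[1],x[1]+s*p[0]+c*p[1],p[2]])
def inv(x,w): c,s=np.cos(x[2]),np.sin(x[2]); d=w[:2]-x[:2]; return np.array([c*d[0]+s*d[1],-s*d[0]+c*d[1]])*1000
def sel(k):
  ob=[o for o in obs if o[0] in k]
  r=least_squares(lambda x:np.concatenate([np.array(proj(o[0],W(x,o[3])))-fp(*o[:3]) for o in ob]),[.55,0,.2])
  print(k,r.x[:2],np.degrees(r.x[2]),r.fun.round(1)); return r.x
for k in (["top"],["scene"],["top","scene"]): x=sel(k)
np.save("pump.npy",x)
print("button",inv(x,P("top",402,295,.143)),inv(x,P("scene",367,167,.143)))
print("knob",inv(x,P("top",206,450,.16)),inv(x,P("scene",570,38,.16)))
print("hinge",inv(x,P("top",157,300,.14)))
d=np.load("top0.npy"); f,cx,cy,R,t,_=cal("top")
for q in [(402,295),(380,330),(400,555-5)]:
  u,v=map(round,fp("top",*q)); Z=d[v,u]; print(q,Z,R.T@(np.array([(u-cx)/f*Z,(v-cy)/f*Z,Z])-t))
for n,p in [("vialc",(400,150,.126)),("va",(620,470,.06)),("vb",(367,570,.06))]: print(n,inv(x,P("top",*p)))
E
```

```text
['top'] [ 0.51685629 -0.04502779] 20.19711512530271 [-1.7 -0.8  0.4 -1.9  2.5  0.8 -1.7  1.8  0.4 -0.1]
['scene'] [ 0.51832933 -0.04573275] 20.436085951757256 [-0.5  1.   1.3 -1.3 -0.8 -0. ]
['top', 'scene'] [ 0.5172138  -0.04526765] 20.225975456414854 [-1.6 -0.9  0.5 -2.1  2.6  0.6 -1.5  1.7  0.5 -0.2 -0.3  0.8  1.5 -1.4
 -0.7 -0.6]
button [ 0.55804119 -1.26970023] [ 7.88734831 -3.95792528]
knob [-38.69414765 112.68306622] [-37.89209904 112.92170856]
hinge [ 38.04786379 111.39047099]
(402, 295) 1.1293838 [ 0.51707528 -0.04617368  0.14476697]
(380, 330) 1.1369951 [ 0.50050975 -0.03709458  0.13596174]
(400, 550) 1.2697377 [ 0.38898778 -0.05600708 -0.00381271]
vialc [ 69.30594219 -25.87330328]
va [-118.63902547  -83.85463819]
vb [-123.26368502   57.1199138 ]
```

```bash
cat >> h.py <<'E'
X=np.load("pump.npy")
def W(px,py,z):
    "pump mm -> world"
    c,s=np.cos(X[2]),np.sin(X[2]); return np.array([X[0]+(c*px-s*py)/1e3,X[1]+(s*px+c*py)/1e3,z])
def inv(w):
    c,s=np.cos(X[2]),np.sin(X[2]); d=np.array(w[:2])-X[:2]; return np.array([c*d[0]+s*d[1],-s*d[0]+c*d[1]])*1000
def inc(cur,yaw0,tgts):
    "tgts: (world tcp, yaw)"
    y=np.radians(yaw0); R=np.array([[np.cos(y),np.sin(y),0],[np.sin(y),-np.cos(y),0],[0,0,-1]])
    for w,yw in tgts: print((R.T@(w-cur)*1e3).round(0),round(yaw0-yw,1))
def clampt(a,back,z,r=78):
    "tcp target behind knob at clamp angle a (deg)"
    b=np.radians(a); return W(38-r*np.cos(b)-back*np.sin(b),110+r*np.sin(b)-back*np.cos(b),z), np.degrees(X[2])+90-a
E
python3 - <<'E'
from h import *
inc(np.array([.145,.531,.25]),164.714,[(clampt(0,32,z)) for z in (.25,.164)])
print(clampt(0,32,.164))
E
```

```text
[-433. -417.    0.] 54.5
[-433. -417.   86.] 54.5
(array([0.4527139 , 0.01409365, 0.164     ]), np.float64(110.22597545641486))
```

Request:
play_rows(increments=[[[-433,-417,0],[0,0,54.5],1],[[-433,-417,0],[0,0,54.5],1],[[-433,-417,0],[0,0,54.5],1],[[-433,-417,0],[0,0,54.5],1],[[-433,-417,0],[0,0,54.5],1],[[-433,-417,0],[0,0,54.5],1],[[-433,-417,0],[0,0,54.5],1],[[-433,-417,0],[0,0,54.5],1],[[-433,-417,0],[0,0,54.5],1],[[-433,-417,0],[0,0,54.5],1],[[-433,-417,0],[0,0,54.5],1],[[-433,-417,0],[0,0,54.5],1],[[-433,-417,0],[0,0,54.5],1],[[-433,-417,0],[0,0,54.5],1],[[-433,-417,0],[0,0,54.5],1],[[-433,-417,0],[0,0,54.5],1],[[-433,-417,40],[0,0,54.5],1],[[-433,-417,70],[0,0,54.5],1],[[-433,-417,70],[0,0,54.5],1],[[-433,-417,70],[0,0,54.5],1]])

```text
time: 2.1
ee_pos: [0.4524, 0.015, 0.1812]
tcp_rot: [180.0, 0.0, 110.3]
wrist_force: [0.5, 0.2, 0.1]
opening: 0.0003
grasp_force: 0.0
```

```bash
python3 - <<'E'
from h import *
o=telemetry.get_obs(); print(o["ee_pos"],o["tcp_rot"],o["wrist_force"],o["opening"])
a=shot("scene")[0][165:255,200:350]; b=shot("top")[0][140:260,225:385]
a=cv2.resize(a,(500,300),interpolation=cv2.INTER_CUBIC); b=cv2.resize(b,(400,300),interpolation=cv2.INTER_CUBIC)
cv2.imwrite("pics/m1.png",np.vstack([a,np.pad(b,((0,0),(0,100),(0,0)))]))
E
```

```text
[0.45240218 0.01495447 0.1811732 ] [1.79993541e+02 1.01758934e-03 1.10306684e+02] [0.53712942 0.2021712  0.0998003 ] 0.00034578506484370255
```

View pics/m1.png

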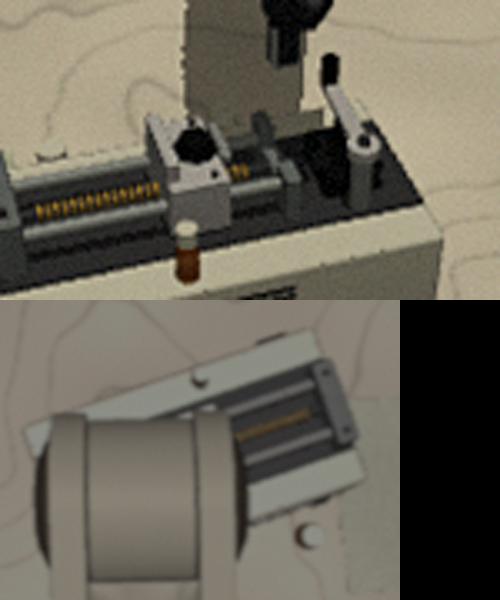

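The fingertip shows at crop (287,66), i.e. scene pixel about (286,185), just beside the knob, whose top is at (330,58).

```bash
python3 - <<'E'
from h import *
for d in (.006,.012,.019,.025): print(d,proj("scene",[.4524,.015,.1812-d]))
c=np.array([.4527,.0141,.18])
inc(c,110.2,[clampt(0,32,.164),clampt(0,20,.164)]+[clampt(a,20,.164) for a in range(8,104,8)])
E
```

```text
0.006 (np.float64(285.33113295197586), np.float64(179.06780060161262))
0.012 (np.float64(285.2843556370819), np.float64(181.09846385044372))
0.019 (np.float64(285.23024962361865), np.float64(183.44727530594596))
0.025 (np.float64(285.1842687748884), np.float64(185.4433629368462))
[-0.  0. 16.] -0.0
[12.  0. 16.] -0.0
[23. -2. 16.] 8.0
[34. -2. 16.] 16.0
[45. -1. 16.] 24.0
[56.  1. 16.] 32.0
[67.  5. 16.] 40.0
[77. 11. 16.] 48.0
[85. 18. 16.] 56.0
[93. 26. 16.] 64.0
[100.  35.  16.] 72.0
[105.  45.  16.] 80.0
[109.  55.  16.] 88.0
[112.  66.  16.] 96.0
```

Request:
play_rows(increments=[[[0,0,16],[0,0,0],1],[[0,0,16],[0,0,0],1],[[6,0,16],[0,0,0],1],[[12,0,16],[0,0,0],1],[[17,-1,16],[0,0,4],1],[[23,-2,16],[0,0,8],1],[[28,-2,16],[0,0,12],1],[[34,-2,16],[0,0,16],1],[[40,-2,16],[0,0,20],1],[[45,-1,16],[0,0,24],1],[[51,0,16],[0,0,28],1],[[56,1,16],[0,0,32],1],[[62,3,16],[0,0,36],1],[[67,5,16],[0,0,40],1],[[72,8,16],[0,0,44],1],[[77,11,16],[0,0,48],1],[[81,14,16],[0,0,52],1],[[85,18,16],[0,0,56],1],[[85,18,16],[0,0,56],1]])

```text
time: 4.1
ee_pos: [0.4404, 0.1009, 0.165]
tcp_rot: [180.0, -0.0, 54.2]
wrist_force: [-0.3, -1.1, -0.7]
opening: 0.0
grasp_force: 0.0
```

```bash
python3 - <<'E'
from h import *
c=clampt(56,20,.164); 
inc(c[0],c[1],[clampt(a,20,.164) for a in range(56,104,4)]+[clampt(94.5,b,.164) for b in (18,15,12,30,60)])
print(c, telemetry.get_obs()["ee_pos"])
a=shot("scene")[0][165:255,200:350]
cv2.imwrite("pics/m2.png",cv2.resize(a,None,fx=4,fy=4,interpolation=cv2.INTER_CUBIC))
E
```

```text
[0. 0. 0.] 0.0
[ 5. -1.  0.] 4.0
[11. -2.  0.] 8.0
[17. -2.  0.] 12.0
[22. -2.  0.] 16.0
[28. -2.  0.] 20.0
[33. -1.  0.] 24.0
[39. -0.  0.] 28.0
[44.  1.  0.] 32.0
[50.  3.  0.] 36.0
[55.  5.  0.] 40.0
[60.  8.  0.] 44.0
[54.  6.  0.] 38.5
[57.  8.  0.] 38.5
[59.  9.  0.] 38.5
[45. -2.  0.] 38.5
[ 22. -20.   0.] 38.5
(array([0.43986553, 0.10045829, 0.164     ]), np.float64(54.22597545641486)) [0.440426   0.1009286  0.16502585]
```

View pics/m2.png

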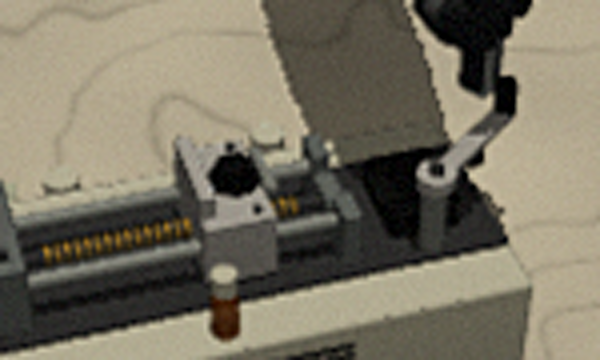

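The arm is turning; the finger sits behind the knob at (503,95).

Request:
play_rows(increments=[[[5,-1,0],[0,0,4],1],[[11,-2,0],[0,0,8],1],[[17,-2,0],[0,0,12],1],[[22,-2,0],[0,0,16],1],[[28,-2,0],[0,0,20],1],[[33,-1,0],[0,0,24],1],[[39,0,0],[0,0,28],1],[[44,1,0],[0,0,32],1],[[50,3,0],[0,0,36],1],[[53,5,0],[0,0,38.5],1],[[54,6,0],[0,0,38.5],1],[[54,6,0],[0,0,38.5],1]])

```text
time: 5.35
ee_pos: [0.4777, 0.137, 0.1645]
tcp_rot: [-179.9, -0.0, 16.1]
wrist_force: [-0.6, -0.1, 0.4]
opening: 0.0002
grasp_force: 0.0
```

Request:
play_rows(increments=[[[1,0,0],[0,0,0],1],[[2,0,0],[0,0,0],1],[[2,0,0],[0,0,0],1]])

```text
time: 5.65
ee_pos: [0.479, 0.1375, 0.1643]
tcp_rot: [-179.9, 0.1, 16.0]
wrist_force: [-4.8, -1.6, 2.7]
opening: -0.0002
grasp_force: 2.6
```

Request:
play_rows(increments=[[[1,0,0],[0,0,0],1],[[2,0,0],[0,0,0],1],[[2,0,0],[0,0,0],1]])

```text
time: 5.95
ee_pos: [0.4795, 0.1376, 0.1641]
tcp_rot: [-179.9, 0.3, 16.0]
wrist_force: [-13.4, -4.8, 5.6]
opening: -0.0004
grasp_force: 7.1
```

Request:
play_rows(increments=[[[1,0,0],[0,0,0],1],[[2,0,0],[0,0,0],1],[[2,0,0],[0,0,0],1]])

```text
time: 6.25
ee_pos: [0.4799, 0.1377, 0.164]
tcp_rot: [-179.9, 0.4, 16.0]
wrist_force: [-22.4, -5.2, 10.4]
opening: -0.0001
grasp_force: 11.6
```

```bash
python3 - <<'E'
from h import *
c=clampt(56,20,.164); y=np.radians(c[1])
p=c[0]+np.array([np.cos(y)*.054+np.sin(y)*.006,np.sin(y)*.054-np.cos(y)*.006,0]); y2=c[1]-38.5
p=p+.006*np.array([np.cos(np.radians(y2)),np.sin(np.radians(y2)),0]); print(p,y2)
inc(p,y2,[(W(0,1,z),110.23) for z in (.23,.18,.167,.155)])
E
```

```text
[0.48207677 0.14238873 0.164     ] 15.725975456414858
[-17. 189. -66.] -94.5
[-17. 189. -16.] -94.5
[-17. 189.  -3.] -94.5
[-17. 189.   9.] -94.5
```

Request:
play_rows(increments=[[[-15,0,0],[0,0,0],1],[[-30,0,0],[0,0,0],1],[[-30,0,-40],[0,0,0],1],[[-30,0,-66],[0,0,0],1],[[-25,50,-66],[0,0,-20],1],[[-20,100,-66],[0,0,-40],1],[[-17,150,-66],[0,0,-60],1],[[-17,189,-66],[0,0,-75],1],[[-17,189,-66],[0,0,-94.5],1],[[-17,189,-66],[0,0,-94.5],1],[[-17,189,-66],[0,0,-94.5],1],[[-17,189,-66],[0,0,-94.5],1],[[-17,189,-66],[0,0,-94.5],1],[[-17,189,-30],[0,0,-94.5],1],[[-17,189,-16],[0,0,-94.5],1],[[-17,189,-16],[0,0,-94.5],1],[[-17,189,-16],[0,0,-94.5],1]])

```text
time: 7.95
ee_pos: [0.5192, -0.0477, 0.1794]
tcp_rot: [-180.0, -0.1, 110.5]
wrist_force: [0.3, 0.4, 0.0]
opening: 0.0003
grasp_force: 0.0
```

```bash
python3 - <<'E'
from h import *
o=telemetry.get_obs(); p=o["ee_pos"]; print(p,o["tcp_rot"],inv(p),W(0,1,.18),o["wrist_force"])
a=shot("scene")[0][155:255,190:340]
cv2.imwrite("pics/m3.png",cv2.resize(a,None,fx=5,fy=5,interpolation=cv2.INTER_CUBIC))
E
```

```text
[ 0.51916151 -0.04769369  0.17939303] [-1.79999056e+02 -1.48618314e-01  1.10547746e+02] [ 0.98886516 -2.94981799] [ 0.51686808 -0.04432931  0.18      ] [0.31738751 0.42017173 0.00951472]
```

View pics/m3.png

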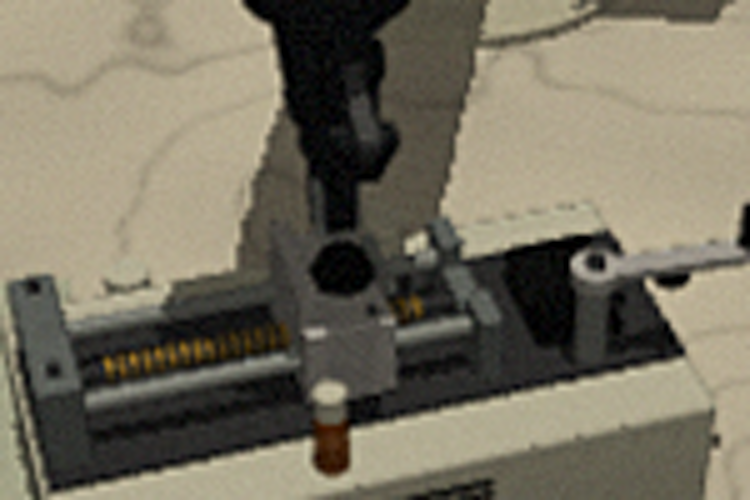

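The clamp arm points along +y at its stop (arm from the hub at (595,262) to the right), and the finger is above the button (342,265).

Request:
play_rows(increments=[[[3,0,0],[0,0,0],1],[[3,0,10],[0,0,0],1],[[3,0,14],[0,0,0],1],[[3,0,18],[0,0,0],1],[[3,0,20],[0,0,0],1],[[3,0,20],[0,0,0],1]])

```text
time: 8.6
ee_pos: [0.518, -0.0448, 0.1598]
tcp_rot: [180.0, -0.1, 110.5]
wrist_force: [-1.7, 0.6, 3.9]
opening: -0.0003
grasp_force: 2.0
```

Request:
play_rows(increments=[[[0,0,2],[0,0,0],1],[[0,0,4],[0,0,0],1],[[0,0,4],[0,0,0],1]])

```text
time: 8.9
ee_pos: [0.5181, -0.0449, 0.1559]
tcp_rot: [180.0, -0.1, 110.5]
wrist_force: [-2.8, -0.9, 5.0]
opening: -0.0
grasp_force: 2.8
```

Request:
play_rows(increments=[[[0,0,1],[0,0,0],1],[[0,0,2],[0,0,0],1],[[0,0,2],[0,0,0],1]])

```text
time: 9.2
ee_pos: [0.5182, -0.0451, 0.155]
tcp_rot: [179.9, -0.1, 110.5]
wrist_force: [-4.3, -1.2, 12.2]
opening: -0.0002
grasp_force: 5.8
```

Request:
play_rows(increments=[[[-3,0,0],[0,0,0],1],[[-7,0,0],[0,0,0],1],[[-11,0,0],[0,0,0],1],[[-16,0,0],[0,0,0],1],[[-21,0,0],[0,0,0],1],[[-26,0,0],[0,0,0],1],[[-31,0,0],[0,0,0],1],[[-36,0,0],[0,0,0],1],[[-41,0,0],[0,0,0],1],[[-46,0,0],[0,0,0],1],[[-51,0,0],[0,0,0],1],[[-56,0,0],[0,0,0],1],[[-61,0,0],[0,0,0],1],[[-66,0,0],[0,0,0],1],[[-71,0,0],[0,0,0],1],[[-76,0,0],[0,0,0],1],[[-80,0,0],[0,0,0],1],[[-80,0,0],[0,0,0],1]])

```text
time: 11.0
ee_pos: [0.5459, -0.1209, 0.155]
tcp_rot: [180.0, -0.0, 110.4]
wrist_force: [-7.0, -2.9, 12.9]
opening: 0.0001
grasp_force: 6.6
```

```bash
python3 - <<'E'
from h import *
o=telemetry.get_obs(); p=o["ee_pos"]; print(p,inv(p),o["wrist_force"])
a=shot("scene")[0][155:255,190:340]
cv2.imwrite("pics/m4.png",cv2.resize(a,None,fx=5,fy=5,interpolation=cv2.INTER_CUBIC))
E
```

```text
[ 0.54585481 -0.12086298  0.15496416] [  0.7398077  -80.83573115] [-6.95814846 -2.88146665 12.85260042]
```

View pics/m4.png

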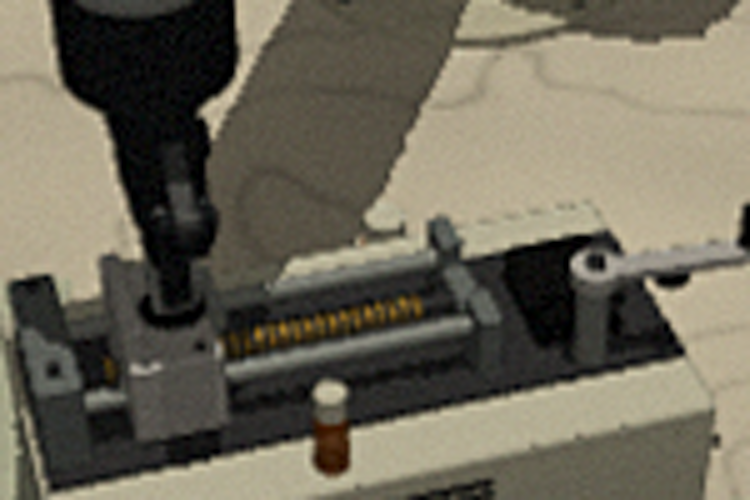

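Request:
play_rows(increments=[[[-4,0,0],[0,0,0],1],[[-8,0,0],[0,0,0],1],[[-12,0,0],[0,0,0],1],[[-16,0,0],[0,0,0],1],[[-19,0,0],[0,0,0],1],[[-21,0,0],[0,0,0],1],[[-21,0,0],[0,0,0],1]])

```text
time: 11.75
ee_pos: [0.553, -0.1404, 0.155]
tcp_rot: [-180.0, -0.0, 110.4]
wrist_force: [-8.0, -3.5, 12.8]
opening: 0.0003
grasp_force: 6.7
```

Request:
play_rows(increments=[[[-1,0,0],[0,0,0],1],[[-2,0,0],[0,0,0],1],[[-3,0,0],[0,0,0],1],[[-3,0,0],[0,0,0],1]])

```text
time: 12.15
ee_pos: [0.5538, -0.1414, 0.1549]
tcp_rot: [180.0, -0.2, 110.5]
wrist_force: [-9.2, 5.9, 14.9]
opening: -0.0002
grasp_force: 7.5
```

Request:
play_rows(increments=[[[-1,0,0],[0,0,0],1],[[-2,0,0],[0,0,0],1],[[-3,0,0],[0,0,0],1],[[-3,0,0],[0,0,0],1]])

```text
time: 12.55
ee_pos: [0.5555, -0.1439, 0.1549]
tcp_rot: [179.9, -0.2, 110.5]
wrist_force: [-6.1, 7.5, 13.6]
opening: 0.0005
grasp_force: 6.8
```

Request:
play_rows(increments=[[[-1,0,0],[0,0,0],1],[[-2,0,0],[0,0,0],1],[[-3,0,0],[0,0,0],1],[[-3,0,0],[0,0,0],1]])

```text
time: 12.95
ee_pos: [0.5568, -0.1466, 0.1549]
tcp_rot: [179.9, -0.2, 110.5]
wrist_force: [-4.0, 7.7, 12.8]
opening: 0.0
grasp_force: 6.4
```

Request:
play_rows(increments=[[[-1,0,0],[0,0,0],1],[[-2,0,0],[0,0,0],1],[[-3,0,0],[0,0,0],1],[[-3,0,0],[0,0,0],1]])

```text
time: 13.35
ee_pos: [0.5572, -0.1476, 0.1549]
tcp_rot: [179.8, -0.5, 110.6]
wrist_force: [-8.2, 18.4, 15.8]
opening: 0.0001
grasp_force: 12.7
```

```bash
python3 - <<'E'
from h import *
o=telemetry.get_obs(); p=o["ee_pos"]; print(p,inv(p),o["wrist_force"])
a=shot("scene")[0][155:255,190:340]
cv2.imwrite("pics/m5.png",cv2.resize(a,None,fx=5,fy=5,interpolation=cv2.INTER_CUBIC))
E
```

```text
[ 0.55722972 -0.14757578  0.15490394] [   2.17805485 -109.83389627] [-8.22202597 18.42231155 15.8120713 ]
```

Request:
play_rows(increments=[[[0,0,-3],[0,0,0],1],[[0,0,-6],[0,0,0],1],[[0,0,-9],[0,0,0],1],[[0,0,-12],[0,0,0],1],[[0,0,-12],[0,0,0],1]])

```text
time: 13.9
ee_pos: [0.5569, -0.1486, 0.1644]
tcp_rot: [-179.9, -0.4, 110.6]
wrist_force: [-3.8, 11.6, 0.6]
opening: -0.0002
grasp_force: 4.3
```

Request:
play_rows(increments=[[[3,0,0],[0,0,0],1],[[5,0,-5],[0,0,0],1],[[6,0,-30],[0,0,0],1],[[6,0,-60],[0,0,0],1],[[6,0,-100],[0,0,0],1],[[6,-50,-110],[0,0,0],1],[[6,-100,-110],[0,0,0],1],[[6,-150,-110],[0,0,0],1],[[6,-200,-110],[0,0,0],1],[[6,-200,-110],[0,0,0],1]])

```text
time: 14.9
ee_pos: [0.3646, -0.2167, 0.277]
tcp_rot: [180.0, -0.0, 110.3]
wrist_force: [1.3, -0.2, 0.7]
opening: 0.0002
grasp_force: 0.0
```

```bash
python3 - <<'E'
from h import *
o=telemetry.get_obs(); print(o["ee_pos"],o["wrist_force"])
a=shot("scene")[0][175:290,185:340]; b=shot("top")[0][140:260,225:385]
a=cv2.resize(a,(480,356),interpolation=cv2.INTER_CUBIC); b=cv2.resize(b,(320,240),interpolation=cv2.INTER_CUBIC)
cv2.imwrite("pics/m6.png",np.hstack([a,np.pad(b,((0,116),(0,0),(0,0)))]))
E
```

```text
[ 0.36457093 -0.21667344  0.2770054 ] [ 1.33212951 -0.24753648  0.68143125]
```

View pics/m6.png

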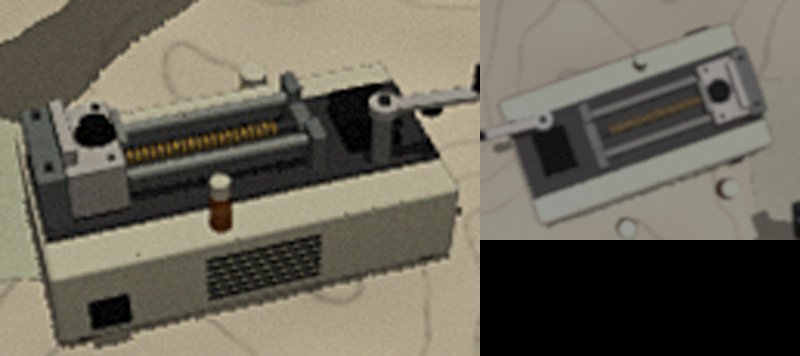

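The block sits against the bearing block, the clamp arm is fully open and the vials haven't moved. I'll check the button height, then hand in.

```bash
python3 - <<'E'
from h import *
d=shot("top")[1]; f,cx,cy,R,t,_=cal("top")
u,v=[round(i) for i in proj("top",W(0,-105,.145))]
for a,b in((0,0),(1,0),(0,1),(-1,0)):
  Z=d[v+b,u+a]; q=R.T@(np.array([(u+a-cx)/f*Z,(v+b-cy)/f*Z,Z])-t); print(q[2])
z=q[2]
if z>.1415: print(workorder.job_done())
E
```

```text
0.14809925694765674
0.14461181090070085
0.14587525608868443
0.14523091475604252
the job is handed in; nothing more can be done
None
```

The clamp arm is open at its stop and the pusher block is against its end stop. The release button is back up, reading about 145 mm, its full "up" height. The vials, as seen in the final pictures, are where they were, and the job is handed in at about 15 s.

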